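# Close the aired dish that holds the watch movement

## Task

Both parts dishes have been airing with their clear lids ajar. Close the one that holds the gold watch movement: take its lid by the upright grip tab, raise it edge-first (tip the tab edge up to about twenty degrees while the far edge stays down at the dish), lift it only just clear of the dish (a centimetre or two), and lower it back gently, without dropping it, so that it sits flat and centred. Then stand the round brass box from the left of the dishes upright on the middle of that lid to keep it shut, and leave the dish with the dark steel case back ajar just as it is.

Things in the scene. Friction and masses are not known exactly. Their poses are not given: they have to be found in the camera images.
- dish_a: The left (seen by the robot) of two alike round shallow white parts dishes, open at the top, 93 mm diameter, 16 mm high, wall 2.5 mm, floor 3 mm thick, held to the bench by a tacky pad (it does not move); origin at the centre of its underside, z up. It holds either the watch movement or the steel case back.
- lid_a: Shallow clear lid of the left dish, 60 g; plate 105 mm wide, 2.5 mm thick; flared skirt (111 mm wide) hangs 8 mm below the plate and fits over the outside of the dish rim with 2 to 5 mm play. Origin: centre of the plate's underside (seated: 16 mm above the dish's underside). z: plate normal; x: from the grip tab to the far edge. Starts ajar (see far edge).
- lid_a_tab (a point): Centre of the mint grip tab upright on top of the left lid at its edge: 20 mm long (lid x), 10 mm thick (lid y: pinch here), 30 mm high, from 2.5 to 32.5 mm above the lid origin; this point is 41 mm from the lid origin towards the tab edge and 17.5 mm up. Turned like the lid.
- lid_a_far_edge (a point): Far edge of the left lid, opposite the tab: on the plate's underside, 50 mm from the lid origin. At the start the lid is shifted 16 to 19 mm along its own x off the dish centre and tilted about 0.15 rad, tab edge up; its plate rests on the dish's far rim about 28 mm from the lid origin towards this edge.
- dish_b: The right (seen by the robot) of two alike round shallow white parts dishes, open at the top, 93 mm diameter, 16 mm high, wall 2.5 mm, floor 3 mm thick, held to the bench by a tacky pad (it does not move); origin at the centre of its underside, z up. It holds either the watch movement or the steel case back.
- lid_b: Shallow clear lid of the right dish, 60 g; plate 105 mm wide, 2.5 mm thick; flared skirt (111 mm wide) hangs 8 mm below the plate and fits over the outside of the dish rim with 2 to 5 mm play. Origin: centre of the plate's underside (seated: 16 mm above the dish's underside). z: plate normal; x: from the grip tab to the far edge. Starts ajar (see far edge).
- lid_b_tab (a point): Centre of the mint grip tab upright on top of the right lid at its edge: 20 mm long (lid x), 10 mm thick (lid y: pinch here), 30 mm high, from 2.5 to 32.5 mm above the lid origin; this point is 41 mm from the lid origin towards the tab edge and 17.5 mm up. Turned like the lid.
- lid_b_far_edge (a point): Far edge of the right lid, opposite the tab: on the plate's underside, 50 mm from the lid origin. At the start the lid is shifted 16 to 19 mm along its own x off the dish centre and tilted about 0.15 rad, tab edge up; its plate rests on the dish's far rim about 28 mm from the lid origin towards this edge.
- movement_center (a point): Centre of the gold-coloured watch movement, a disc 28 mm across and 5 mm thick, lying on the floor of one of the dishes.
- case_back_center (a point): Centre of the dark grey steel watch case back, a disc 38 mm across and 5 mm thick with a small bright dot in its middle, lying on the floor of the other dish.
- brass_box_center (a point): Centre (half-way up) of the closed round brass parts box, 45 mm diameter, 23 mm high, 80 g, standing on the bench at the left of the dishes; z up.
There are look-alikes about, which are no part of the job. Leave any red look-alike of the part that bears brass_box_center alone. Leave any turquoise look-alike of the dish_b alone.

How it is judged:
On the way, in this order (a step that is already met when the one before it is completed fails the run):
1. the lid of the dish with the movement is tipped up edge-first: tilted over 0.28 rad (16 degrees), its far edge still down (point there under 16 mm above the underside of the dish) (((horizontal distance between movement_center and dish_a below 0.04 m and angle between lid_a's own z axis and vertical above 0.28 rad and z of lid_a_far_edge in the frame of dish_a below 0.016 m) or (horizontal distance between movement_center and dish_b below 0.04 m and angle between lid_b's own z axis and vertical above 0.28 rad and z of lid_b_far_edge in the frame of dish_b below 0.016 m))), for 0.1 s.
2. that lid is clear of the dish: no contact, its far edge more than 3 mm above the rim (((horizontal distance between movement_center and dish_a below 0.04 m and contact force between lid_a and dish_a below 0.01 N and z of lid_a_far_edge in the frame of dish_a above 0.019 m) or (horizontal distance between movement_center and dish_b below 0.04 m and contact force between lid_b and dish_b below 0.01 N and z of lid_b_far_edge in the frame of dish_b above 0.019 m))), for 0.1 s.
3. that lid is set back: flat, centred to 5 mm, fully down on the rim (((horizontal distance between movement_center and dish_a below 0.04 m and horizontal distance between lid_a and dish_a below 0.005 m and z of lid_a in the frame of dish_a between 0.0135 and 0.0185 m and angle between lid_a's own z axis and vertical below 0.04 rad) or (horizontal distance between movement_center and dish_b below 0.04 m and horizontal distance between lid_b and dish_b below 0.005 m and z of lid_b in the frame of dish_b between 0.0135 and 0.0185 m and angle between lid_b's own z axis and vertical below 0.04 rad))), for 0.2 s.
At the end, for the whole second after the job is handed in: Dish with the movement (still inside): lid down on the rim, flat to 0.04 rad, centred to 5 mm; brass box upright on it within 15 mm of its middle. The lid of the other dish still ajar, moved under 12 mm; the steel case back in that dish. All at rest (((horizontal distance between movement_center and dish_a below 0.04 m and horizontal distance between lid_a and dish_a below 0.005 m and z of lid_a in the frame of dish_a between 0.0135 and 0.0185 m and angle between lid_a's own z axis and vertical below 0.04 rad and horizontal distance between brass_box_center and lid_a below 0.015 m and z of brass_box_center in the frame of dish_a between 0.027 and 0.033 m and angle between brass_box_center's own z axis and vertical below 0.08 rad and horizontal distance between case_back_center and dish_b below 0.03 m and distance of lid_b from where it was at the start of the episode below 0.012 m and linear speed of lid_a below 0.02 m/s) or (horizontal distance between movement_center and dish_b below 0.04 m and horizontal distance between lid_b and dish_b below 0.005 m and z of lid_b in the frame of dish_b between 0.0135 and 0.0185 m and angle between lid_b's own z axis and vertical below 0.04 rad and horizontal distance between brass_box_center and lid_b below 0.015 m and z of brass_box_center in the frame of dish_b between 0.027 and 0.033 m and angle between brass_box_center's own z axis and vertical below 0.08 rad and horizontal distance between case_back_center and dish_a below 0.03 m and distance of lid_a from where it was at the start of the episode below 0.012 m and linear speed of lid_b below 0.02 m/s))); the robot touches nothing.
It fails at once if the lid of the dish with the movement is lifted far beyond just clear (its origin more than 80 mm above the dish's underside) ((horizontal distance between movement_center and dish_a below 0.04 m and z of lid_a in the frame of dish_a above 0.08 m) or (horizontal distance between movement_center and dish_b below 0.04 m and z of lid_b in the frame of dish_b above 0.08 m)).
It fails at once if that lid is dropped or flung (faster than 0.6 m/s) ((horizontal distance between movement_center and dish_a below 0.04 m and linear speed of lid_a above 0.6 m/s) or (horizontal distance between movement_center and dish_b below 0.04 m and linear speed of lid_b above 0.6 m/s)).
It fails at once if the lid of the other dish is disturbed (moved more than 15 mm) ((horizontal distance between movement_center and dish_a below 0.04 m and distance of lid_b from where it was at the start of the episode above 0.015 m) or (horizontal distance between movement_center and dish_b below 0.04 m and distance of lid_a from where it was at the start of the episode above 0.015 m)).
It fails at once if the movement leaves its dish (horizontal distance between movement_center and dish_a above 0.045 m and horizontal distance between movement_center and dish_b above 0.045 m).
It also fails if it takes over 56 s, if anything falls off the work surface, if the arm or the gripper's body presses on something with over 40 N, if the wrist force passes 120 N, or if a joint passes its speed limit or range.

## Robot

A 6-joint arm with a two-finger parallel gripper is mounted at the origin on a cart in front of the work surface, level with it; the furniture and walls round the work are solid. World frame = base frame: x ahead of the robot, y to its left, z up, the work surface at z = 0. Lengths are in m, angles in rad, forces in N, time in s.
With the tool pointing down it reaches from about 0.35 to 0.775 m from the base axis. Payload 5.5 kg.
Tool frame: the origin (TCP) lies at the very end of the fingers, on their centre line; the grasp point (between the pads) lies 19 mm behind it; z points along the fingers, y is the direction in which the jaws open and shut (so a half turn about z gives the same grasp; the last joint's range is limited). The gripper opens to 85 mm and grips with 20 to 120 N. Pads are 22 mm wide; open, the fingers measure 114 mm over their backs; the gripper's body (76 mm by 85 mm) begins 54 mm behind the grasp point. The pads swing forward as they close: fully open they stand 13 mm farther back than shut.
Start: joints at [-1.261, 0.313, 0.046, 1.304, 0, 1.431], TCP at [0.25, -0.518, 0.231] pointing down, gripper open.
Joint ranges: [-2.76, 2.76], [-0.86, 1.69], [-1.03, 1.26], [-2.2, 2.34], [-1.47, 1.5], [-3.14, 3.14]. Speed limits (rad/s): [2.57, 2.57, 3.14, 3.14, 3.14, 3.14].

## Interface

Orientations are given as a unit quaternion [w, x, y, z].
In Python, from workcell import env gives the robot as it stands. The module is installed in compiled form; this text tells all that it offers.
- The arm moves only by the shell command python3 -m pendant 'ROWS' [FORCE]. ROWS is JSON, a list of rows, each an object with "fingers": the finger opening in mm, from 0 to 85.4; "delta_pos": the shift along the tool's x, y, z in mm, a list of three; "angular": the turn, a rotation vector about the tool's x, y, z in rad, a list of three. In form: [{"fingers": fingers, "delta_pos": [x, y, z], "angular": [ax, ay, az]}, ...]. A call has 1 to 12 rows; each row shifts and turns the commanded pose from where the row before left it, along the tool's axes as they then stand; what a row does not reach is not made up. A row lasts 1/10 s, in which the tool goes at most 50 mm and 8.59 degrees, less where a joint would pass 70% of its speed; a pose out of reach is approached as far as the arm can. A call is refused whole if a number of a shift passes 50 or a number of a turn 0.15, either way. A call with a gripper value outside its range is refused whole. The fingers move at their own pace and stop on an object; FORCE is the grip in N (left out, the last holds). Time passes only in rows, so rows that do not move let the fingers close. It gives the time, the measured TCP pose, the force and the opening at its end, in the units of the state.
- env.get_state(): the state, without advancing time (a new reading comes with each control period).
- env.read_camera(name): name is "side" or "top"; returns the picture (480x640x3 uint8, blue, green, red); there is no depth.
- env.camera_params(name): a dict with "fx", "fy", "cx", "cy" (pixels), "view" (4x4, takes a point from world to camera coordinates). Camera axes: x right, y up, looking along -z (the intrinsics and any distortion apply to the point x, -y, -z); pixel columns grow to the right and rows downward; lengths in m; the calibration is good to about 2 mm. A picture is of the moment at which its call begins. camera_params takes no time and is no camera call.
- env.hand_in(): hands the job in, once; it reports no verdict.
The state is a dict: "clock": time; "joint_pos": joint angles; "qvel": joint speeds; "tau": joint torques, N m; "tcp_pos": TCP position; "orientation": TCP orientation; "wrist_force": force on the tool from outside, world axes, zero at the start; "ft_torque": the same for the moment, N m; "finger_gap": finger opening in m.
Only numpy, scipy, OpenCV 4.12 (cv2) and the standard library are available. Lean on these libraries where they do the work, as an engineer would, in place of code of your own. Each camera call takes 0.05 s, during which the arm holds its last target. There are 200 camera calls.

## Working session

There is one attempt and no reset: what is moved stays moved. The work goes in short steps, Python scripts to look and compute and a shell command to move; the robot and the scene stay as the last step left them, time stands still between calls to the robot, and variables do not carry over. Pictures are saved under pics/ and viewed, about 8 in all and at most 12, crops included, and the job is handed in when it is done.

```bash
mkdir -p pics; cat > h.py <<'E'
import numpy as np, cv2
from workcell import env
from scipy.spatial.transform import Rotation as R
def snap(n,f):
    im=env.read_camera(n); cv2.imwrite(f'pics/{f}.png',im); return im
def ray(n,u,v):
    p=env.camera_params(n); V=np.array(p['view'])
    d=np.array([(u-p['cx'])/p['fx'],-(v-p['cy'])/p['fy'],-1.]); Rm=V[:3,:3]
    return -Rm.T@V[:3,3], Rm.T@d
def onz(n,u,v,z):
    o,d=ray(n,u,v); return o+d*(z-o[2])/d[2]
def two(a,b):
    (o1,d1),(o2,d2)=ray(*a),ray(*b)
    s=np.linalg.lstsq(np.c_[d1,-d2],o2-o1,rcond=None)[0]
    p,q=o1+s[0]*d1,o2+s[1]*d2; return (p+q)/2,np.linalg.norm(p-q)
def proj(n,P):
    p=env.camera_params(n); c=np.array(p['view'])@np.r_[P,1]
    return p['cx']+p['fx']*c[0]/-c[2], p['cy']-p['fy']*c[1]/-c[2]
E
python3 - <<'E'
from h import *
np.set_printoptions(precision=4,suppress=True)
for n in('top','side'):
    snap(n,n+'0'); p=env.camera_params(n); print({k:(v if k!='view' else 0) for k,v in p.items()}); print(ray(n,320,240))
print(env.get_state())
E
```

```text
{'fx': 565.3521675254174, 'fy': 565.3521675254174, 'cx': 322.8575512505648, 'cy': 241.40327419007062, 'view': 0}
(array([ 0.429 , -0.0273,  1.0656]), array([ 0.115 ,  0.0226, -0.9931]))
{'fx': 562.16473248377, 'fy': 562.16473248377, 'cx': 315.921665095179, 'cy': 253.3291090261974, 'view': 0}
(array([-0.168 ,  0.5108,  0.8278]), array([ 0.6008, -0.4828, -0.6376]))
{'clock': 0.1, 'joint_pos': array([-1.2606,  0.3139,  0.0451,  1.3036, -0.    ,  1.4312]), 'qvel': array([-0.0013,  0.0002,  0.002 , -0.    , -0.0003, -0.0006]), 'tau': array([  0.0016, -48.1725,  29.9243,   0.0127,  -0.0002,  -0.    ]), 'tcp_pos': array([ 0.2499, -0.5174,  0.2305]), 'orientation': array([-0.0008,  0.9748,  0.223 , -0.0001]), 'wrist_force': array([-0.4743, -0.2455,  0.2179]), 'ft_torque': array([-0.0234, -0.0042,  0.0132]), 'finger_gap': 0.08566966666208926}
```

View pics/top0.png

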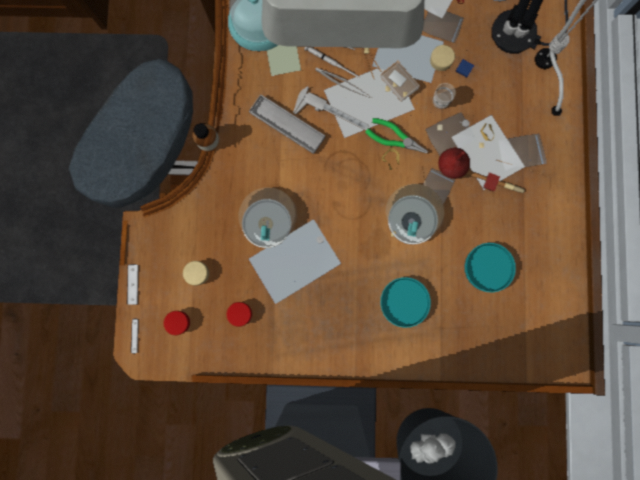

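View pics/side0.png

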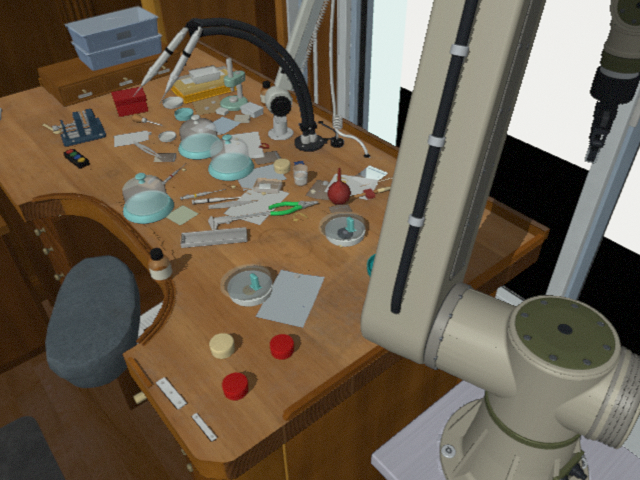

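The overview shows the left dish at top px (268,218), the right dish at (415,217) and the brass box at (195,272). Red boxes and turquoise dishes are the look-alikes. Next I'm zooming in on both dishes.

```bash
python3 - <<'E'
from h import *
t=cv2.imread('pics/top0.png'); s=cv2.imread('pics/side0.png')
c=lambda im,x,y:cv2.resize(im[y:y+75,x:x+75],(400,300) if 0 else (300,300),interpolation=cv2.INTER_CUBIC)
cv2.imwrite('pics/z0.png',np.vstack([np.hstack([c(t,230,180),c(t,378,180)]),np.hstack([c(s,212,250),c(s,308,195)])]))
def blobs(im,lo,hi,n,amin):
    h=cv2.cvtColor(im,cv2.COLOR_BGR2HSV); m=cv2.inRange(h,lo,hi)
    k,_,st,ce=cv2.connectedComponentsWithStats(m)
    for i in range(1,k):
        if st[i,4]>=amin: print(n,st[i].tolist(),ce[i].round(1))
for im,n in((t,'top'),(s,'side')):
    blobs(im,(80,60,60),(97,255,255),n+' mint',20)
    blobs(im,(18,40,150),(32,180,255),n+' brass',100)
    blobs(im,(0,180,90),(6,255,255),n+' red',100)
E
```

```text
top mint [248, 0, 11, 5, 36] [253.2   1.4]
top mint [229, 15, 47, 36, 536] [250.4  39. ]
top mint [407, 221, 12, 15, 137] [412.4 228. ]
top mint [261, 226, 9, 14, 111] [264.6 232.8]
top mint [465, 243, 51, 49, 1983] [490.  267.2]
top mint [381, 277, 50, 50, 1976] [405.3 301.9]
top brass [431, 45, 23, 22, 387] [442.   55.7]
top brass [183, 261, 23, 24, 446] [194.  272.6]
top red [439, 152, 18, 19, 156] [447.  162.1]
top red [226, 302, 25, 25, 475] [238.3 313.9]
top red [164, 311, 24, 24, 468] [175.4 322.6]
side mint [175, 108, 18, 13, 182] [183.4 113.6]
side mint [222, 135, 9, 9, 52] [226.7 138.2]
side mint [179, 144, 32, 15, 232] [193.8 153.4]
side mint [209, 158, 45, 23, 370] [231.7 172.5]
side mint [136, 173, 9, 11, 70] [140.3 177.4]
side mint [123, 195, 51, 29, 468] [149.7 213.8]
side mint [345, 217, 11, 16, 108] [349.9 224.7]
side mint [367, 254, 9, 22, 101] [370.2 263.9]
side mint [250, 273, 12, 18, 130] [254.4 282. ]
side brass [174, 69, 54, 25, 292] [196.6  83.4]
side brass [274, 159, 15, 15, 169] [280.5 165.3]
side brass [209, 333, 24, 26, 458] [220.2 344.9]
side red [111, 88, 37, 29, 510] [129.4 101.8]
side red [270, 334, 24, 26, 456] [280.9 346.1]
side red [222, 373, 26, 27, 536] [234.3 385.6]
```

View pics/z0.png

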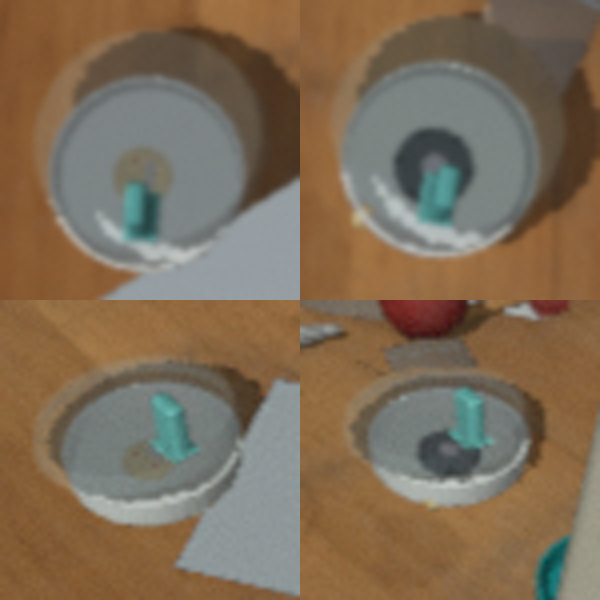

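The gold movement is in the left dish, so dish_a and lid_a are the target. In the top crop, dish A's rim is centred near px (267,223) with the tab at (264.6,233). The steel case back is in the right dish. Next come the metric measurements.

```bash
cat > m.py <<'E'
from h import *
from scipy.optimize import least_squares
np.set_printoptions(precision=4,suppress=True)
def mask(im,lo,hi,x0,y0,x1,y1):
    m=np.zeros(im.shape[:2],np.uint8); h=cv2.cvtColor(im,cv2.COLOR_BGR2HSV)
    m[y0:y1,x0:x1]=cv2.inRange(h[y0:y1,x0:x1],lo,hi)
    k,l,st,_=cv2.connectedComponentsWithStats(m); return (l==1+st[1:,4].argmax()).astype(np.uint8)
def cen(m): M=cv2.moments(m,True); return M['m10']/M['m00'],M['m01']/M['m00']
def dish(im,n,c0,z=.016,r=.0465):
    hsv=cv2.cvtColor(im,cv2.COLOR_BGR2HSV)[...,1].astype(np.float32); P=[]
    for a in np.arange(0,2*np.pi,np.pi/36):
        rr=np.arange(.034,.058,.0005); uv=np.array([proj(n,(c0[0]+q*np.cos(a),c0[1]+q*np.sin(a),z)) for q in rr],np.float32)
        s=cv2.remap(hsv,uv[None,:,0].copy(),uv[None,:,1].copy(),cv2.INTER_LINEAR)[0]
        i=np.where((s[:-1]<75)&(s[1:]>=75))[0]
        if len(i): P.append([c0[0]+rr[i[-1]]*np.cos(a),c0[1]+rr[i[-1]]*np.sin(a)])
    P=np.array(P); f=lambda q:np.hypot(*(P-q).T)-r
    s=least_squares(f,c0[:2],loss='soft_l1',f_scale=.001); return s.x,len(P),np.median(abs(s.fun)),s.fun*1e3
E
python3 - <<'E'
from m import *
t=cv2.imread('pics/top0.png'); s=cv2.imread('pics/side0.png')
lo,hi=(80,60,60),(97,255,255)
mt,ms=mask(t,lo,hi,240,200,300,250),mask(s,lo,hi,230,265,280,300)
p,g=two(('top',*cen(mt)),('side',*cen(ms))); print('tabA',p,'gap',g)
bt,bs=mask(t,(18,40,150),(32,180,255),170,250,220,295),mask(s,(18,40,150),(32,180,255),200,325,240,365)
print('box',two(('top',*cen(bt)),('side',*cen(bs))), onz('top',*cen(bt),.023),np.sqrt(bt.sum()))
c=onz('top',267,223,.016)
print(c)
for n,im in(('top',t),('side',s)):
    x=dish(im,n,c); print(n,x[:3]); print(x[3].round(1))
# tab corners
for n,m in(('top',mt),('side',ms)):
    print(n,cv2.minAreaRect(cv2.findNonZero(m)))
    M=cv2.moments(m,True); print('axis deg',np.degrees(.5*np.arctan2(2*M['mu11'],M['mu20']-M['mu02'])))
print('gold', [two(('top',230+143/4,180+172/4),('side',212+145/4,250+160/4))])
E
```

```text
tabA [0.5593 0.0987 0.0375] gap 0.001162428496889322
box (array([0.484 , 0.2309, 0.0119]), np.float64(0.00042477642196598437)) [0.4833 0.228  0.023 ] 21.118712081942874
[0.5802 0.0971 0.016 ]Traceback (most recent call last):
  File "<stdin>", line 11, in <module>
  File "m.py", line 12, in dish
    rr=np.arange(.034,.058,.0005); uv=np.array([proj(n,(c0[0]+q*np.cos(a),c0[1]+q*np.sin(a),z)) for q in rr],np.float32)
                                                ~~~~^^^^^^^^^^^^^^^^^^^^^^^^^^^^^^^^^^^^^^^^^^^
  File "h.py", line 17, in proj
    p=env.camera_params(n); c=np.array(p['view'])@np.r_[P,1]
ValueError: time passes only in moves, steps and waits
```

```bash
sed -i 's/^def ray/import functools\nenv_p=functools.lru_cache(None)(lambda n: env.camera_params(n))\ndef ray/; s/p=env.camera_params(n); /p=env_p(n); /' h.py
python3 - <<'E'
from m import *
t=cv2.imread('pics/top0.png'); s=cv2.imread('pics/side0.png')
c=onz('top',267,223,.016)
for n,im in(('top',t),('side',s)):
    x=dish(im,n,c); print(n,x[:3]); print(x[3].round(1))
lo,hi=(80,60,60),(97,255,255)
mt,ms=mask(t,lo,hi,240,200,300,250),mask(s,lo,hi,230,265,280,300)
for n,m in(('top',mt),('side',ms)):
    M=cv2.moments(m,True); print(n,'axis deg',np.degrees(.5*np.arctan2(2*M['mu11'],M['mu20']-M['mu02'])))
f=lambda im,x,y:cv2.resize(im[y:y+24,x:x+30],(400,320),interpolation=cv2.INTER_NEAREST)
cv2.imwrite('pics/z1.png',np.hstack([f(t,250,220),f(s,240,270)]))
E
```

```text
top (array([0.5823, 0.098 ]), 56, np.float64(0.001147014992634754))
[ 0.4  0.3  0.3  0.2 -0.3  0.2  0.2  0.2  0.8  0.4 -0.   0.1  0.2  0.3
  0.5  0.6  0.8  1.   1.1  0.8  1.   1.2  1.4  1.1  1.8  2.   1.7  1.9
  2.1  1.8  1.9  2.1  2.2  1.8  2.   1.5  1.8  1.6  1.4  2.3  3.6  4.9
  7.2  6.5  8.3 10.1  2.9  1.2  1.   0.8  1.1  0.5  0.8  1.2  0.1  0.5]
side (array([0.5826, 0.0986]), 42, np.float64(0.0015295359062686455))
[ 8.1  0.5 -1.1 -0.7 -0.3 -0.8 -0.3  0.1  0.2  0.2  1.8  0.9  1.5  1.6
  2.2  1.9  3.1  3.8  5.5  6.7  7.9  1.1  1.   0.3  0.7  1.   1.8  4.1
  4.9  6.2  8.   8.7  9.5  0.   0.8 -2.  -1.7 -1.4  8.8  8.6 -0.5 -1.2]
top axis deg 88.7023971840591
side axis deg 72.86090188322152
```

View pics/z1.png

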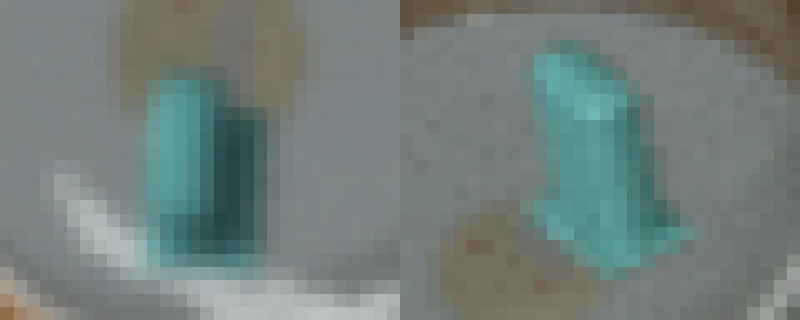

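The tab's top face is centred at about px (263.2,230.4) in the top view and (253.5,275.7) in the side view. I'll triangulate that and compare it with the expected height of about 58 mm.

```bash
python3 - <<'E'
from m import *
top=lambda x,y:('top',250+x/13.333-.5,220+y/13.333-.5)
sid=lambda x,y:('side',240+(x-400)/13.333-.5,270+y/13.333-.5)
T=two(top(183,145),sid(587,82)); print('toptri',T)
print('top face at z=.0585',onz(*top(183,145),.0585), 'side',onz(*sid(587,82),.0585))
far,near=onz(*top(190,75),.057),onz(*top(178,215),.060)
d=far-near; print('yaw from tab top',np.degrees(np.arctan2(d[1],d[0])),np.linalg.norm(d))
print('right bottom edge: base', onz(*top(265,110),.057), onz(*top(250,255),.030))
def pred(c,yaw,tilt,sh):
    # lid pose: tab edge up
    Rl=R.from_euler('ZY',[yaw,tilt]); x=np.array([np.cos(yaw),np.sin(yaw),0])
    o=np.r_[c,0]+x*sh; o[2]=.016+.028*np.sin(tilt)
    return [o+Rl.apply(q) for q in([0,0,0],[-.041,0,.0175],[-.041,0,.0325])]
for y in(-.1,0,.1): print(y,*pred([.583,.0985],y,.15,.0175))
print('q',env.get_state()['orientation'])
E
```

```text
toptri (array([0.561 , 0.0987, 0.0541]), np.float64(0.0003994622629945648))
top face at z=.0585 [0.5605 0.0983 0.0585] side [0.5567 0.1009 0.0585]
yaw from tab top -1.5026905777452366 0.019719356394308753
right bottom edge: base [0.5658 0.0876 0.057 ] [0.5491 0.092  0.03  ]
-0.1 [0.6004 0.0968 0.0202] [0.5627 0.1005 0.0436] [0.5649 0.1003 0.0584]
0 [0.6005 0.0985 0.0202] [0.5626 0.0985 0.0436] [0.5648 0.0985 0.0584]
0.1 [0.6004 0.1002 0.0202] [0.5627 0.0965 0.0436] [0.5649 0.0967 0.0584]
q [-0.0008  0.9748  0.223  -0.0001]
```

Tab top comes out at about (0.5605, 0.0985, 0.056), with lid yaw about −1.5° and the dish centre near (0.581, 0.098). I'm moving over now.

```bash
cat > g.py <<'E'
import sys; from h import *
np.set_printoptions(precision=2,suppress=True)
def go(pos,tilt=0.,yaw=0.):
    """tool x = -lid x, tool y = lid y, tool z = -lid z ; prints world-delta in tool axes (mm) and rotvec in tool axes"""
    s=env.get_state(); q=np.array(s['orientation']); Rt=R.from_quat(q[[1,2,3,0]])
    T=R.from_euler('ZY',[yaw,tilt])*R.from_matrix(np.diag([-1.,1,-1]))
    print('t',s['clock'],'tcp',s['tcp_pos']*1e3,'F',s['wrist_force'],'gap',s['finger_gap']*1e3)
    print('delta tool mm',Rt.inv().apply(np.array(pos)-s['tcp_pos'])*1e3,'rot',np.round((Rt.inv()*T).as_rotvec(),3),'q',np.round(s['joint_pos'],2))
if __name__=='__main__': go([float(a) for a in sys.argv[1:4]],*[float(a) for a in sys.argv[4:]])
E
A='{"fingers":85,"delta_pos":[34,-26,7],"angular":[0,0,0]}' ; unset A
python3 -m pendant '[{"fingers":60,"delta_pos":[34,-26,0],"angular":[0,0,0]},{"fingers":60,"delta_pos":[34,-26,0],"angular":[0,0,0]},{"fingers":60,"delta_pos":[34,-26,0],"angular":[0,0,0]},{"fingers":60,"delta_pos":[34,-26,0],"angular":[0,0,0]},{"fingers":60,"delta_pos":[34,-26,0],"angular":[0,0,0]},{"fingers":60,"delta_pos":[34,-26,0],"angular":[0,0,0]},{"fingers":60,"delta_pos":[34,-26,0],"angular":[0,0,0]},{"fingers":60,"delta_pos":[34,-26,0],"angular":[0,0,0]},{"fingers":60,"delta_pos":[34,-26,0],"angular":[0,0,0]},{"fingers":60,"delta_pos":[34,-26,0],"angular":[0,0,0]},{"fingers":60,"delta_pos":[34,-26,0],"angular":[0,0,0]},{"fingers":60,"delta_pos":[34,-26,0],"angular":[0,0,0]}]'
python3 -m pendant '[{"fingers":60,"delta_pos":[34,-26,0],"angular":[0,0,-0.149]},{"fingers":60,"delta_pos":[0,0,0],"angular":[0,0,-0.149]},{"fingers":60,"delta_pos":[0,0,0],"angular":[0,0,-0.149]},{"fingers":60,"delta_pos":[0,0,0],"angular":[0,0,-0.149]},{"fingers":60,"delta_pos":[0,0,0],"angular":[0,0,-0.149]},{"fingers":60,"delta_pos":[0,0,0],"angular":[0,0,-0.149]},{"fingers":60,"delta_pos":[0,0,0],"angular":[0,0,-0.149]},{"fingers":60,"delta_pos":[0,0,0],"angular":[0,0,-0.149]},{"fingers":60,"delta_pos":[0,0,0],"angular":[0,0,-0.149]},{"fingers":60,"delta_pos":[0,0,0],"angular":[0,0,-0.149]},{"fingers":60,"delta_pos":[0,0,0],"angular":[0,0,-0.149]},{"fingers":60,"delta_pos":[0,0,0],"angular":[0,0,-0.149]}]'
python3 g.py 0.568 0.0985 0.11 0.15
```

```text
clock: 1.3
tcp_pos: [0.482, -0.0577, 0.2311]
orientation: [0.0, 0.975, 0.223, -0.0]
wrist_force: [1.6, 0.3, -0.1]
finger_gap: 0.0603
clock: 2.5
tcp_pos: [0.5007, -0.0212, 0.2309]
orientation: [-0.0, 0.434, 0.901, -0.0]
wrist_force: [-0.4, 0.4, 0.8]
finger_gap: 0.0603
t 2.5 tcp [500.73 -21.24 230.85] F [-0.44  0.44  0.8 ] gap 60.25254911847429
delta tool mm [ 51.6  127.33 120.8 ] rot [ 0.07  0.14 -0.9 ] q [-0.2   0.17 -0.14  1.26 -0.    0.7 ]
```

```bash
python3 -m pendant '[{"fingers":60,"delta_pos":[10,25,14],"angular":[0,0,0]},{"fingers":60,"delta_pos":[10,25,14],"angular":[0,0,0]},{"fingers":60,"delta_pos":[10,25,14],"angular":[0,0,0]},{"fingers":60,"delta_pos":[10,25,14],"angular":[0,0,0]},{"fingers":60,"delta_pos":[11,27,14],"angular":[0,0,0]},{"fingers":60,"delta_pos":[0,0,0],"angular":[0,0,-0.149]},{"fingers":60,"delta_pos":[0,0,0],"angular":[0,0,-0.149]},{"fingers":60,"delta_pos":[0,0,0],"angular":[0,0,-0.149]},{"fingers":60,"delta_pos":[0,0,0],"angular":[0,0,-0.149]},{"fingers":60,"delta_pos":[0,0,0],"angular":[0,0,-0.149]},{"fingers":60,"delta_pos":[0,0,0],"angular":[0,0,-0.149]}]'
python3 g.py 0.5615 0.0985 0.07 0.15
```

```text
clock: 3.6
tcp_pos: [0.5689, 0.0973, 0.1607]
orientation: [-0.001, 0.002, 1.0, -0.0]
wrist_force: [-0.1, -0.3, -0.4]
finger_gap: 0.0599
t 3.6 tcp [568.9   97.35 160.71] F [-0.09 -0.3  -0.36] gap 59.947774469339315
delta tool mm [ 7.29  1.14 90.72] rot [ 0.    0.15 -0.  ] q [ 0.03  0.35 -0.08  1.14 -0.    0.03]
```

```bash
python3 -m pendant '[{"fingers":60,"delta_pos":[3,0,30],"angular":[0,0,0]},{"fingers":60,"delta_pos":[2,1,30],"angular":[0,0,0]},{"fingers":60,"delta_pos":[2,0,30],"angular":[0,0,0]},{"fingers":60,"delta_pos":[0,0,0],"angular":[0,0.149,0]},{"fingers":60,"delta_pos":[0,0,0],"angular":[0,0,0]}]'
python3 g.py 0.5565 0.0985 0.032 0.15
python3 - <<'E'
from h import *
t=snap('top','top1'); s=snap('side','side1')
f=lambda im,x,y,w:cv2.resize(im[y:y+w,x:x+w],(400,400),interpolation=cv2.INTER_CUBIC)
cv2.imwrite('pics/z2.png',np.hstack([f(t,225,180,80),f(s,205,220,90)]))
E
```

```text
clock: 4.1
tcp_pos: [0.5571, 0.0978, 0.0631]
orientation: [-0.085, 0.005, 0.996, -0.0]
wrist_force: [3.2, -0.0, 0.5]
finger_gap: 0.0597
t 4.1 tcp [557.07  97.82  63.09] F [ 3.17 -0.02  0.49] gap 59.71117948461106
delta tool mm [-4.66  0.7  30.75] rot [ 0.   -0.02 -0.01] q [ 0.03  0.53 -0.06  1.15  0.01  0.04]
```

View pics/z2.png

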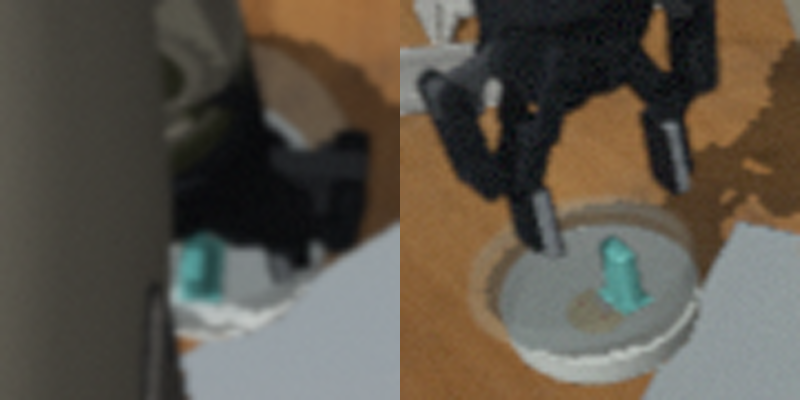

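The view fits the computed geometry: the open fingers straddle the tab (side px ≈254,276), with fingertip midpoint ≈(254,269). I'm descending and gripping.

```bash
python3 -m pendant '[{"fingers":60,"delta_pos":[-3,0.7,12],"angular":[0,-0.01,0]},{"fingers":60,"delta_pos":[-2,0,10],"angular":[0,0,0]},{"fingers":40,"delta_pos":[0,0,8],"angular":[0,0,0]},{"fingers":30,"delta_pos":[0,0,0],"angular":[0,0,0]}]' 30
python3 g.py 0.5565 0.0985 0.032 0.15
python3 -m pendant '[{"fingers":20,"delta_pos":[0,0,0],"angular":[0,0,0]},{"fingers":16,"delta_pos":[0,0,0],"angular":[0,0,0]}]' 30
python3 -m pendant '[{"fingers":5,"delta_pos":[0,0,0],"angular":[0,0,0]},{"fingers":5,"delta_pos":[0,0,0],"angular":[0,0,0]},{"fingers":5,"delta_pos":[0,0,0],"angular":[0,0,0]}]' 30
python3 g.py 0.5565 0.0985 0.032 0.15
```

```text
clock: 4.6
tcp_pos: [0.5632, 0.0991, 0.0418]
orientation: [-0.068, 0.005, 0.998, 0.0]
wrist_force: [-0.1, 0.3, -0.0]
finger_gap: 0.0319
t 4.6 tcp [563.23  99.15  41.8 ] F [-0.13  0.35 -0.04] gap 31.858780326565437
delta tool mm [ 5.34 -0.71 10.62] rot [ 0.    0.01 -0.01] q [ 0.03  0.54 -0.11  1.06  0.01  0.04]
clock: 4.8
tcp_pos: [0.5636, 0.0991, 0.0418]
orientation: [-0.068, 0.005, 0.998, 0.0]
wrist_force: [-0.0, -0.2, 0.4]
finger_gap: 0.0163
clock: 5.1
tcp_pos: [0.5635, 0.0991, 0.0414]
orientation: [-0.069, 0.005, 0.998, 0.0]
wrist_force: [0.5, 0.6, 3.4]
finger_gap: 0.0084
t 5.1 tcp [563.48  99.09  41.38] F [0.53 0.58 3.42] gap 8.384515407312332
delta tool mm [ 5.62 -0.66 10.25] rot [ 0.    0.01 -0.01] q [ 0.03  0.54 -0.1   1.07  0.01  0.04]
```

The TCP settled 10 mm high and off in x because the earlier reading was still lagging. I'm opening, correcting and regripping.

```bash
python3 -m pendant '[{"fingers":25,"delta_pos":[0,0,0],"angular":[0,0,0]},{"fingers":25,"delta_pos":[5,-0.5,3],"angular":[0,0.01,0]},{"fingers":25,"delta_pos":[0,0,3],"angular":[0,0,0]},{"fingers":25,"delta_pos":[0,0,2],"angular":[0,0,0]},{"fingers":25,"delta_pos":[0,0,0],"angular":[0,0,0]},{"fingers":25,"delta_pos":[0,0,0],"angular":[0,0,0]}]' 30
python3 g.py 0.5565 0.0985 0.032 0.15
python3 -m pendant '[{"fingers":14,"delta_pos":[0,0,0],"angular":[0,0,0]},{"fingers":5,"delta_pos":[0,0,0],"angular":[0,0,0]},{"fingers":5,"delta_pos":[0,0,0],"angular":[0,0,0]},{"fingers":5,"delta_pos":[0,0,0],"angular":[0,0,0]}]' 30
python3 g.py 0.5565 0.0985 0.032 0.15
python3 - <<'E'
from h import *
t=snap('top','top2'); s=snap('side','side2')
f=lambda im,x,y,w:cv2.resize(im[y:y+w,x:x+w],(400,400),interpolation=cv2.INTER_CUBIC)
cv2.imwrite('pics/z3.png',np.hstack([f(t,225,180,80),f(s,205,220,90)]))
E
```

```text
clock: 5.7
tcp_pos: [0.5568, 0.0986, 0.0334]
orientation: [-0.075, 0.005, 0.997, 0.0]
wrist_force: [-0.3, 0.3, 0.2]
finger_gap: 0.0249
t 5.7 tcp [556.78  98.64  33.42] F [-0.32  0.32  0.25] gap 24.90996811156539
delta tool mm [ 0.07 -0.14  1.45] rot [ 0.    0.   -0.01] q [ 0.03  0.54 -0.12  1.06  0.01  0.04]
clock: 6.1
tcp_pos: [0.557, 0.0987, 0.0338]
orientation: [-0.074, 0.005, 0.997, 0.0]
wrist_force: [-0.4, -0.6, -0.2]
finger_gap: 0.0094
t 6.1 tcp [557.05  98.69  33.77] F [-0.4  -0.59 -0.18] gap 9.426547752327803
delta tool mm [ 0.28 -0.2   1.83] rot [ 0.    0.   -0.01] q [ 0.03  0.54 -0.12  1.06  0.01  0.04]
```

View pics/z3.png

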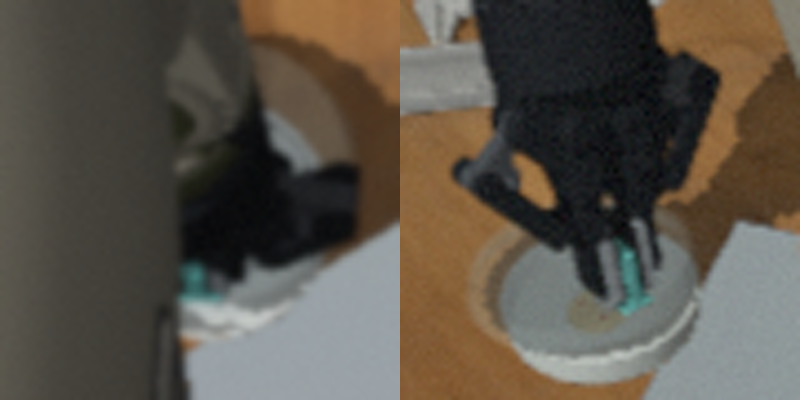

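Grip is good: the pads are on the tab and the gap is 9.4 mm. Now I'm tipping the lid about its far edge.

```bash
python3 -m pendant '[{"fingers":3,"delta_pos":[0,0,0],"angular":[0,0,0]},{"fingers":3,"delta_pos":[-0.4,0,-4.5],"angular":[0,0.05,0]},{"fingers":3,"delta_pos":[-0.4,0,-4.5],"angular":[0,0.05,0]},{"fingers":3,"delta_pos":[-0.4,0,-4.5],"angular":[0,0.05,0]},{"fingers":3,"delta_pos":[-0.4,0,-4.5],"angular":[0,0.05,0]},{"fingers":3,"delta_pos":[0,0,0],"angular":[0,0.02,0]},{"fingers":3,"delta_pos":[0,0,0],"angular":[0,0,0]},{"fingers":3,"delta_pos":[0,0,0],"angular":[0,0,0]},{"fingers":3,"delta_pos":[0,0,0],"angular":[0,0,0]}]' 50
python3 g.py 0.5565 0.0985 0.032 0
python3 - <<'E'
from h import *
t=snap('top','top3'); s=snap('side','side3')
f=lambda im,x,y,w:cv2.resize(im[y:y+w,x:x+w],(400,400),interpolation=cv2.INTER_CUBIC)
cv2.imwrite('pics/z4.png',np.hstack([f(t,225,180,80),f(s,205,220,90)]))
E
```

```text
clock: 7.1
tcp_pos: [0.5619, 0.0987, 0.0508]
orientation: [-0.183, 0.005, 0.983, 0.001]
wrist_force: [-0.7, 0.2, -1.7]
finger_gap: 0.0089
t 7.1 tcp [561.9   98.67  50.79] F [-0.69  0.23 -1.69] gap 8.876129856110389
delta tool mm [-1.74 -0.22 19.48] rot [ 0.   -0.37 -0.01] q [0.03 0.72 0.19 1.41 0.01 0.03]
```

View pics/z4.png

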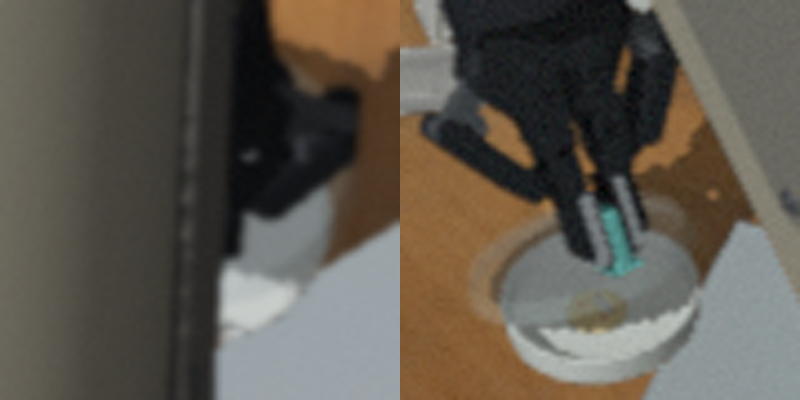

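```bash
python3 -m pendant '[{"fingers":3,"delta_pos":[-0.3,0,-3.6],"angular":[0,0.04,0]},{"fingers":3,"delta_pos":[0,0,0],"angular":[0,0,0]},{"fingers":3,"delta_pos":[0,0,0],"angular":[0,0,0]},{"fingers":3,"delta_pos":[2,0,-4.6],"angular":[0,0,0]},{"fingers":3,"delta_pos":[2,0,-4.6],"angular":[0,0,0]},{"fingers":3,"delta_pos":[2,0,-4.6],"angular":[0,0,0]},{"fingers":3,"delta_pos":[2,0,-4.6],"angular":[0,0,0]},{"fingers":3,"delta_pos":[0,0,0],"angular":[0,0,0]},{"fingers":3,"delta_pos":[0,0,0],"angular":[0,0,0]},{"fingers":3,"delta_pos":[0,0,0],"angular":[0,0,0]},{"fingers":3,"delta_pos":[0,0,0],"angular":[0,0,0]}]'
python3 g.py 0.5388 0.0987 0.045 0
```

```text
clock: 8.3
tcp_pos: [0.5638, 0.0986, 0.0738]
orientation: [-0.203, 0.005, 0.979, 0.001]
wrist_force: [0.1, 0.1, -0.5]
finger_gap: 0.0089
t 8.3 tcp [563.83  98.56  73.84] F [ 0.1   0.08 -0.47] gap 8.893935849627638
delta tool mm [11.48 -0.11 36.42] rot [ 0.   -0.41 -0.01] q [0.03 0.74 0.27 1.51 0.01 0.03]
```

```bash
python3 -m pendant '[{"fingers":3,"delta_pos":[2.1,0,3.7],"angular":[0,-0.045,-0.001]},{"fingers":3,"delta_pos":[2.1,0,3.7],"angular":[0,-0.045,-0.001]},{"fingers":3,"delta_pos":[2.1,0,3.7],"angular":[0,-0.045,-0.001]},{"fingers":3,"delta_pos":[2.1,0,3.7],"angular":[0,-0.045,-0.001]},{"fingers":3,"delta_pos":[2.1,0,3.7],"angular":[0,-0.045,-0.001]},{"fingers":3,"delta_pos":[2.1,0,3.7],"angular":[0,-0.045,-0.001]},{"fingers":3,"delta_pos":[2.1,0,3.7],"angular":[0,-0.045,-0.001]},{"fingers":3,"delta_pos":[2.1,0,3.7],"angular":[0,-0.045,-0.001]},{"fingers":3,"delta_pos":[2.1,0,3.7],"angular":[0,-0.045,-0.001]},{"fingers":3,"delta_pos":[0,0,0],"angular":[0,0,0]},{"fingers":3,"delta_pos":[0,0,0],"angular":[0,0,0]}]'
python3 g.py 0.5388 0.0987 0.032 0
python3 - <<'E'
from h import *
t=snap('top','top4'); s=snap('side','side4')
f=lambda im,x,y,w:cv2.resize(im[y:y+w,x:x+w],(400,400),interpolation=cv2.INTER_CUBIC)
cv2.imwrite('pics/z5.png',np.hstack([f(t,225,180,80),f(s,205,220,90)]))
E
```

```text
clock: 9.4
tcp_pos: [0.538, 0.0988, 0.0464]
orientation: [-0.002, 0.001, 1.0, 0.001]
wrist_force: [-0.0, -0.4, -0.7]
finger_gap: 0.0091
t 9.4 tcp [537.97  98.77  46.4 ] F [-0.05 -0.42 -0.65] gap 9.055901728584454
delta tool mm [-0.9  -0.09 14.4 ] rot [ 0.   -0.01 -0.  ] q [ 0.03  0.39 -0.32  0.86  0.    0.03]
```

View pics/z5.png

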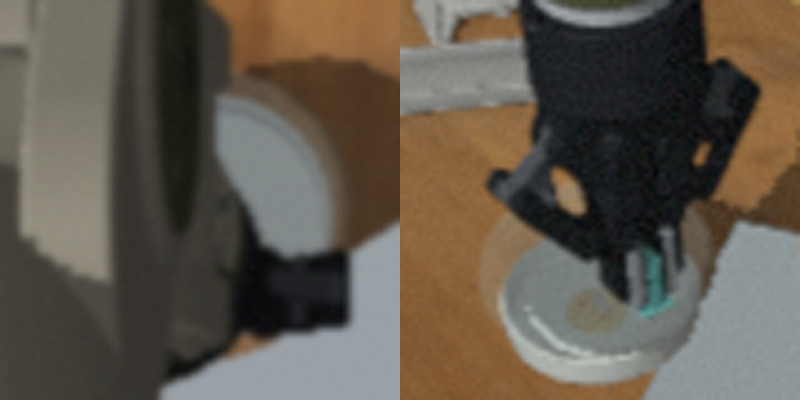

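```bash
python3 -m pendant '[{"fingers":3,"delta_pos":[-0.5,0,4],"angular":[0,-0.004,0]},{"fingers":3,"delta_pos":[0,0,4],"angular":[0,0,0]},{"fingers":3,"delta_pos":[0,0,4],"angular":[0,0,0]},{"fingers":3,"delta_pos":[0,0,2],"angular":[0,0,0]},{"fingers":3,"delta_pos":[0,0,1.5],"angular":[0,0,0]},{"fingers":3,"delta_pos":[0,0,0],"angular":[0,0,0]}]'
python3 -m pendant '[{"fingers":3,"delta_pos":[0,0,1.5],"angular":[0,0,0]},{"fingers":3,"delta_pos":[0,0,1.5],"angular":[0,0,0]},{"fingers":3,"delta_pos":[0,0,0],"angular":[0,0,0]}]'
python3 -m pendant '[{"fingers":3,"delta_pos":[0,0,1],"angular":[0,0,0]},{"fingers":3,"delta_pos":[0,0,0],"angular":[0,0,0]}]'
```

```text
clock: 10.1
tcp_pos: [0.5385, 0.0988, 0.0303]
orientation: [-0.0, 0.001, 1.0, 0.001]
wrist_force: [-0.2, -1.1, -0.6]
finger_gap: 0.009
clock: 10.4
tcp_pos: [0.5386, 0.0988, 0.0276]
orientation: [-0.0, 0.001, 1.0, 0.001]
wrist_force: [-0.8, 0.6, -1.9]
finger_gap: 0.0086
clock: 10.6
tcp_pos: [0.5387, 0.0988, 0.0266]
orientation: [0.0, 0.001, 1.0, 0.001]
wrist_force: [-0.5, 0.4, -0.2]
finger_gap: 0.0089
```

```bash
for i in 1; do python3 -m pendant '[{"fingers":3,"delta_pos":[0,0,1],"angular":[0,0,0]},{"fingers":3,"delta_pos":[0,0,0],"angular":[0,0,0]}]'; done | grep -v orient
python3 -m pendant '[{"fingers":3,"delta_pos":[0,0,1],"angular":[0,0,0]},{"fingers":3,"delta_pos":[0,0,0],"angular":[0,0,0]}]' | grep -v orient
python3 -m pendant '[{"fingers":3,"delta_pos":[0,0,1],"angular":[0,0,0]},{"fingers":3,"delta_pos":[0,0,0],"angular":[0,0,0]}]' | grep -v orient
```

```text
clock: 10.8
tcp_pos: [0.5386, 0.0988, 0.0256]
wrist_force: [-0.2, -0.3, -0.6]
finger_gap: 0.009
clock: 11.0
tcp_pos: [0.5386, 0.0988, 0.0245]
wrist_force: [-0.7, -0.2, -0.6]
finger_gap: 0.0087
clock: 11.2
tcp_pos: [0.5388, 0.0988, 0.0239]
wrist_force: [0.4, 0.5, 1.2]
finger_gap: 0.0091
```

Contact came at z ≈ 23.9 mm against 23.7 predicted, so the lid appears to be on the rim. A slight press, then I release and retreat to look.

```bash
python3 -m pendant '[{"fingers":3,"delta_pos":[0,0,0.6],"angular":[0,0,0]},{"fingers":3,"delta_pos":[0,0,0],"angular":[0,0,0]},{"fingers":3,"delta_pos":[0,0,0],"angular":[0,0,0]}]' | grep -v orient
python3 -m pendant '[{"fingers":12,"delta_pos":[0,0,0],"angular":[0,0,0]},{"fingers":16,"delta_pos":[0,0,0],"angular":[0,0,0]},{"fingers":20,"delta_pos":[0,0,0],"angular":[0,0,0]},{"fingers":25,"delta_pos":[0,0,-10],"angular":[0,0,0]},{"fingers":25,"delta_pos":[0,0,-25],"angular":[0,0,0]},{"fingers":60,"delta_pos":[10,25,-40],"angular":[0,0,0]},{"fingers":85,"delta_pos":[15,40,-25],"angular":[0,0,0]},{"fingers":85,"delta_pos":[10,40,0],"angular":[0,0,0]},{"fingers":85,"delta_pos":[15,27,0],"angular":[0,0,0]},{"fingers":85,"delta_pos":[0,0,0],"angular":[0,0,0]}]'
python3 g.py 0.484 0.230 0.12 0
python3 - <<'E'
from h import *
t=snap('top','top5'); s=snap('side','side5')
f=lambda im,x,y,w:cv2.resize(im[y:y+w,x:x+w],(400,400),interpolation=cv2.INTER_CUBIC)
cv2.imwrite('pics/z6.png',np.hstack([f(t,225,180,80),f(s,205,220,90)]))
E
```

```text
clock: 11.5
tcp_pos: [0.5388, 0.0989, 0.0238]
wrist_force: [-1.8, -0.8, 5.9]
finger_gap: 0.009
clock: 12.5
tcp_pos: [0.4871, 0.2336, 0.1243]
orientation: [0.0, -0.002, 1.0, 0.001]
wrist_force: [-0.0, -0.5, 0.1]
finger_gap: 0.085
t 12.5 tcp [487.14 233.63 124.33] F [-0.04 -0.45  0.12] gap 85.04249710905995
delta tool mm [ 3.15 -3.63  4.32] rot [0. 0. 0.] q [ 0.3   0.3  -0.24  1.03  0.    0.29]
```

View pics/z6.png

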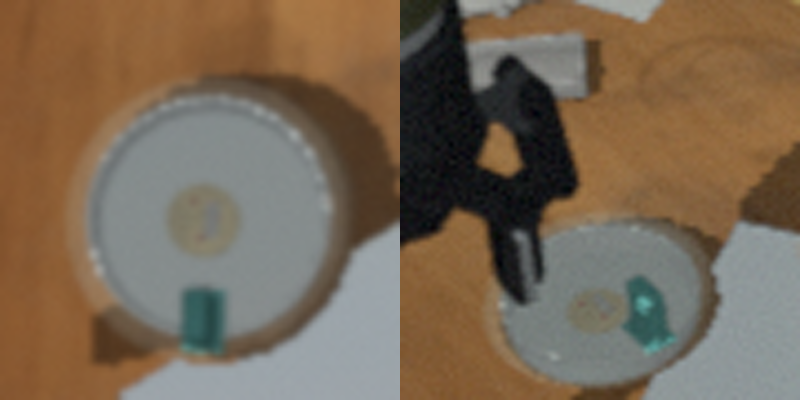

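The lid is seated: in the top crop the lid and dish rings are concentric about (210,220), the movement is inside, and the tab is upright at (205,320). Next I fetch the brass box.

```bash
python3 -m pendant '[{"fingers":75,"delta_pos":[3,-3.5,20],"angular":[0,0,0]},{"fingers":75,"delta_pos":[0,0,25],"angular":[0,0,0]},{"fingers":75,"delta_pos":[0,0,25],"angular":[0,0,0]},{"fingers":75,"delta_pos":[0,0,20],"angular":[0,0,0]},{"fingers":75,"delta_pos":[0,0,15],"angular":[0,0,0]},{"fingers":65,"delta_pos":[0,0,10],"angular":[0,0,0]},{"fingers":60,"delta_pos":[0,0,4],"angular":[0,0,0]},{"fingers":60,"delta_pos":[0,0,0],"angular":[0,0,0]},{"fingers":60,"delta_pos":[0,0,0],"angular":[0,0,0]}]' 30
python3 - <<'E'
from h import *
s=snap('side','side6'); print(proj('side',(.484,.230,.0115)))
f=lambda im,x,y,w:cv2.resize(im[y:y+w,x:x+w],(400,400),interpolation=cv2.INTER_CUBIC)
cv2.imwrite('pics/z7.png',f(s,165,295,100))
E
```

```text
clock: 13.5
tcp_pos: [0.4866, 0.2273, 0.005]
orientation: [0.001, 0.001, 1.0, 0.001]
wrist_force: [0.0, 0.1, 1.0]
finger_gap: 0.0602
(np.float64(220.68838580051477), np.float64(344.7493257706071))
```

View pics/z7.png

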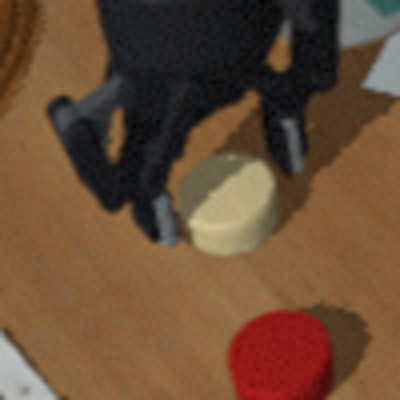

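The box is centred between the pads: fingertip midpoint at crop (228,200), box centre at (230,203). I'm closing.

```bash
python3 -m pendant '[{"fingers":55,"delta_pos":[2,1,1],"angular":[0,0,0]},{"fingers":48,"delta_pos":[0,0,0],"angular":[0,0,0]},{"fingers":40,"delta_pos":[0,0,0],"angular":[0,0,0]},{"fingers":40,"delta_pos":[0,0,0],"angular":[0,0,0]},{"fingers":40,"delta_pos":[0,0,0],"angular":[0,0,0]},{"fingers":40,"delta_pos":[0,0,0],"angular":[0,0,0]}]' 40
python3 -m pendant '[{"fingers":40,"delta_pos":[0,0,-10],"angular":[0,0,0]},{"fingers":40,"delta_pos":[0,0,-20],"angular":[0,0,0]},{"fingers":40,"delta_pos":[0,0,-30],"angular":[0,0,0]},{"fingers":40,"delta_pos":[0,0,-30],"angular":[0,0,0]},{"fingers":40,"delta_pos":[0,0,0],"angular":[0,0,0]},{"fingers":40,"delta_pos":[0,0,0],"angular":[0,0,0]}]'
python3 g.py 0.581 0.0985 0.10 0
```

```text
clock: 14.15
tcp_pos: [0.4839, 0.2286, 0.004]
orientation: [0.0, 0.0, 1.0, 0.001]
wrist_force: [-2.0, -0.2, 5.2]
finger_gap: 0.0437
clock: 14.75
tcp_pos: [0.4844, 0.2284, 0.0941]
orientation: [0.001, 0.001, 1.0, 0.001]
wrist_force: [-0.0, -0.0, -1.9]
finger_gap: 0.0435
t 14.75 tcp [484.45 228.43  94.13] F [-0.02 -0.03 -1.95] gap 43.47411945040179
delta tool mm [ -96.7  -129.82   -5.97] rot [ 0.  0. -0.] q [ 0.29  0.32 -0.3   0.95  0.    0.29]
```

```bash
python3 -m pendant '[{"fingers":40,"delta_pos":[-12,-16,0],"angular":[0,0,0]},{"fingers":40,"delta_pos":[-16,-22,0],"angular":[0,0,0]},{"fingers":40,"delta_pos":[-16,-22,0],"angular":[0,0,0]},{"fingers":40,"delta_pos":[-16,-22,0],"angular":[0,0,0]},{"fingers":40,"delta_pos":[-16,-22,0],"angular":[0,0,0]},{"fingers":40,"delta_pos":[-12,-16,0],"angular":[0,0,0]},{"fingers":40,"delta_pos":[-9,-10,0],"angular":[0,0,0]},{"fingers":40,"delta_pos":[0,0,15],"angular":[0,0,0]},{"fingers":40,"delta_pos":[0,0,15],"angular":[0,0,0]},{"fingers":40,"delta_pos":[0,0,10],"angular":[0,0,0]},{"fingers":40,"delta_pos":[0,0,0],"angular":[0,0,0]},{"fingers":40,"delta_pos":[0,0,0],"angular":[0,0,0]}]'
python3 g.py 0.581 0.0985 0.0225 0
python3 - <<'E'
from h import *
s=snap('side','side7'); print(proj('side',(.580,.0985,.0185)))
f=lambda im,x,y,w:cv2.resize(im[y:y+w,x:x+w],(400,400),interpolation=cv2.INTER_CUBIC)
cv2.imwrite('pics/z8.png',f(s,205,220,90))
E
```

```text
clock: 15.95
tcp_pos: [0.5804, 0.0985, 0.0529]
orientation: [-0.0, 0.0, 1.0, 0.001]
wrist_force: [0.7, -0.2, -0.4]
finger_gap: 0.0437
t 15.95 tcp [580.36  98.52  52.93] F [ 0.68 -0.21 -0.44] gap 43.731074669319426
delta tool mm [-0.66 -0.07 30.43] rot [ 0. -0. -0.] q [ 0.03  0.45 -0.21  0.91  0.    0.03]
(np.float64(249.8929544076555), np.float64(283.29581397314206))
```

View pics/z8.png

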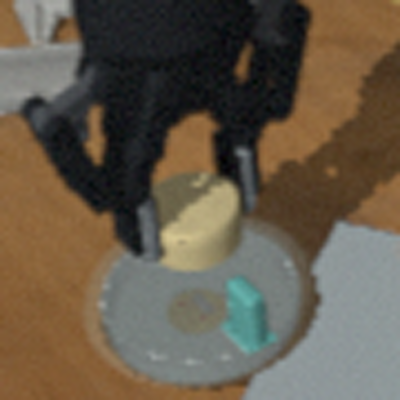

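The box hangs level above the lid middle, which projects to crop (199,281). I'm lowering it.

```bash
python3 -m pendant '[{"fingers":40,"delta_pos":[-0.5,0,8],"angular":[0,0,0]},{"fingers":40,"delta_pos":[0,0,8],"angular":[0,0,0]},{"fingers":40,"delta_pos":[0,0,6],"angular":[0,0,0]},{"fingers":40,"delta_pos":[0,0,4],"angular":[0,0,0]},{"fingers":40,"delta_pos":[0,0,2],"angular":[0,0,0]},{"fingers":40,"delta_pos":[0,0,0],"angular":[0,0,0]}]'|grep -v orient
python3 -m pendant '[{"fingers":40,"delta_pos":[0,0,1],"angular":[0,0,0]},{"fingers":40,"delta_pos":[0,0,0],"angular":[0,0,0]}]'|grep -v orient
python3 -m pendant '[{"fingers":40,"delta_pos":[0,0,1],"angular":[0,0,0]},{"fingers":40,"delta_pos":[0,0,0],"angular":[0,0,0]}]'|grep -v orient
```

```text
clock: 16.6
tcp_pos: [0.5809, 0.0983, 0.0246]
wrist_force: [-0.7, 0.3, -0.9]
finger_gap: 0.0437
clock: 16.8
tcp_pos: [0.5814, 0.0982, 0.0242]
wrist_force: [-0.3, 0.6, -1.5]
finger_gap: 0.0435
clock: 17.0
tcp_pos: [0.5812, 0.0982, 0.0231]
wrist_force: [0.8, 0.7, -0.9]
finger_gap: 0.0439
```

```bash
python3 -m pendant '[{"fingers":40,"delta_pos":[0,0,0.7],"angular":[0,0,0]},{"fingers":40,"delta_pos":[0,0,0],"angular":[0,0,0]}]'|grep -v orient
python3 -m pendant '[{"fingers":40,"delta_pos":[0,0,0.7],"angular":[0,0,0]},{"fingers":40,"delta_pos":[0,0,0],"angular":[0,0,0]}]'|grep -v orient
```

```text
clock: 17.2
tcp_pos: [0.5813, 0.0983, 0.0225]
wrist_force: [-0.9, 0.8, 0.4]
finger_gap: 0.0437
clock: 17.4
tcp_pos: [0.5813, 0.0982, 0.0225]
wrist_force: [-1.8, -0.6, 5.8]
finger_gap: 0.0435
```

Contact came at z = 22.5 mm, as predicted. I'm releasing and clearing the view.

```bash
python3 -m pendant '[{"fingers":50,"delta_pos":[0,0,0],"angular":[0,0,0]},{"fingers":60,"delta_pos":[0,0,0],"angular":[0,0,0]},{"fingers":65,"delta_pos":[0,0,0],"angular":[0,0,0]},{"fingers":65,"delta_pos":[0,0,-15],"angular":[0,0,0]},{"fingers":65,"delta_pos":[0,0,-30],"angular":[0,0,0]},{"fingers":65,"delta_pos":[0,0,-40],"angular":[0,0,0]},{"fingers":65,"delta_pos":[20,-20,-30],"angular":[0,0,0]},{"fingers":65,"delta_pos":[30,35,0],"angular":[0,0,0]},{"fingers":65,"delta_pos":[30,35,0],"angular":[0,0,0]},{"fingers":65,"delta_pos":[30,35,0],"angular":[0,0,0]},{"fingers":65,"delta_pos":[30,35,0],"angular":[0,0,0]},{"fingers":65,"delta_pos":[0,35,0],"angular":[0,0,0]}]'
python3 - <<'E'
from m import *
t=snap('top','top8'); s=snap('side','side8')
f=lambda im,x,y,w:cv2.resize(im[y:y+w,x:x+w],(400,400),interpolation=cv2.INTER_CUBIC)
cv2.imwrite('pics/z9.png',np.hstack([f(t,225,180,80),f(s,205,220,90)]))
a,b=mask(t,(18,40,150),(32,180,255),240,195,300,250),mask(s,(18,40,150),(32,180,255),215,250,290,310)
print('box',two(('top',*cen(a)),('side',*cen(b))),a.sum(),b.sum())
lo,hi=(80,60,40),(97,255,255); t0=cv2.imread('pics/top0.png')
print('tabB',cen(mask(t0,lo,hi,395,210,430,245)),cen(mask(t,lo,hi,395,210,430,245)))
m=mask(t,lo,hi,245,220,290,260); print('tabA',onz('top',*cen(m),.035))
c=onz('top',266.7,223.5,.016); print(dish(t,'top',c)[:3])
E
```

```text
clock: 18.6
tcp_pos: [0.4368, 0.2537, 0.1367]
orientation: [-0.002, 0.0, 1.0, 0.0]
wrist_force: [1.6, 0.5, -0.1]
finger_gap: 0.0651
box (array([0.5818, 0.099 , 0.0267]), np.float64(0.003374416888069509)) 461 359
tabB (412.37226277372264, 227.96350364963504) (412.5121951219512, 228.21138211382114)
tabA [0.5391 0.0968 0.035 ]
(array([0.5809, 0.0969]), 70, np.float64(0.002040169362566003))
```

View pics/z9.png

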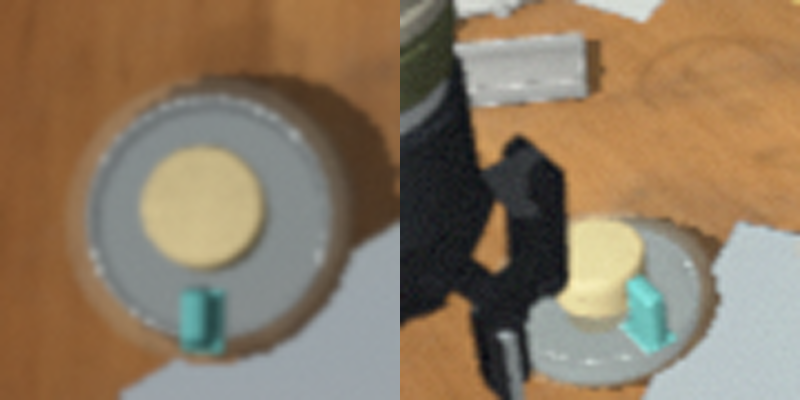

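The final view shows the box upright on the lid middle at top crop (202,207), with the rings concentric about (210,218). Lid B's tab moved less than 0.3 px. I'm handing in.

```bash
python3 -c "
from workcell import env
print(env.get_state()['clock']); print(env.hand_in())"
```

```text
18.7
the job is handed in; nothing more can be done
None
```

I handed the job in at 18.7 s. The gold movement was in the left dish, and that dish is now closed with the brass box standing on its lid. No verdict came back, so what follows rests on my own checks.

**Lid:** I gripped the lid by its tab and tipped it about its far edge to about 0.41 rad of tool tilt (planned far-edge height about 12 mm). I then lifted it about 16 mm, levelled it and lowered it until it touched at 23.9 mm, against 23.7 mm predicted. The tilt and clearance come from the tool pose, since I did not measure the lid itself in the images.

**Box:** It was set down with contact at 22.5 mm, as predicted, and stands upright. It measures (0.582, 0.099), about 2 mm from the lid middle at roughly (0.580, 0.097).

**Last checks:** The lid looks concentric with the dish in the top view. The right dish's lid tab moved less than 0.3 px, and the arm was clear of everything.

**What failed or disagreed:**
- The first grip on the tab was about 10 mm too high. I opened, corrected and regripped before tipping.
- Dish-centre estimates differed by 2–4 mm: about 0.579 in x from the start geometry, and 0.580–0.583 from the images.
- The last triangulated height for the box was 27 mm, against about 30 mm expected. The arm partly hid it from the side camera and the two rays missed each other by 3 mm, so I relied on the contact height.

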